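# Clear the battery away, then open the thinner

## Task

Before opening the thinner, get the spark source out of the way: set the black-and-yellow battery pack down in the open drawer, let go of it, and push the drawer fully shut. Then open the bottle clamped in the vise: press its red push-and-turn safety cap down, twist it counter-clockwise (seen from above) about a quarter turn until it is free, and lift it straight up. Finish still holding the cap, level and steady, about ten centimetres above where it sat over the bottle, and leave everything else on the bench where it is.

Things in the scene. Friction and masses are not known exactly. Their poses are not given: they have to be found in the camera images.
- battery: black slide-on battery pack with a yellow band, loose, 350 g: block 70 (x) by 44 (y) by 34 high, with a 52 by 36 by 8 black step with two brass contacts on top (42 high overall). Origin: centre of its underside; its long side along its x, z up. Grip it across the 44 mm width.
- cabinet_drawer0 (a joint): how far the drawer of the small dark wooden cabinet is open, m: 0 is shut, the start is about 0.14 to 0.17 open, 0.18 is its end stop. It slides out towards the cabinet's front (the robot's side), against about 1 N of friction, and stays where it is left.
- drawer_floor (a point): middle of the drawer's inner floor (moves with the drawer), 22 above the bench. x points from the drawer's front to its back (the way it shuts), y along its width, z up. Inside 215 (x) by 178 (y), walls 56 high. With the drawer open by q metres, the floor from x = -0.1075 to x = q - 0.1135 is open to above; the cabinet covers the rest. The 15 thick front panel's outer face is at x = -0.1285.
- cabinet_drawer0_handle (a point): middle of the drawer's brass bar handle (moves with the drawer), 35 in front of the drawer's front face, about 61 above the bench. The bar lies level along the drawer's width, 110 long, about 10 thick; pushing it (or the front panel) squarely along the drawer's x shuts the drawer. Same axes as drawer_floor.
- cabinet: small dark wooden one-drawer cabinet, fixed to the bench: 260 deep (x), 220 wide (y), 100 high. Origin: centre of its underside; its front (drawer) is at its -x side, its x is the way the drawer shuts. Inside, its ceiling is 66 above the drawer's floor.
- cap: red ribbed push-and-turn safety cap, 50 in diameter, 34 high, 30 g, a white bar on top along its x. Origin: centre of its lower rim, z up; at the start it is locked on the bottle, its rim 160 and its top 194 above the bench. Grip its sides from above. Pressed down more than 4 mm (6 N of spring at rest, 10 N at its stop 7 mm down) it turns, counter-clockwise only; unpressed it jams. See bottle.
- bottle: white square bottle (68 by 68) with yellow panels, clamped in a blue vise, all fixed. Origin: on the neck axis at bench height; x, y as the cap's at the start. Turned 40 degrees, the cap needs no more pressing; from 60 to 140 it is free and lifts off. Shoulder 150 high, neck top 177. Vise jaws at its +y and -y sides, 87 high, out to y = +-61, x = +-55; screw bar out to y = -136, 55 high.
- tape: orange tape measure, 62 by 34 by 52 high, loose bystander; origin under its centre
- sander: cork sanding block, 70 by 45 by 26 high, loose bystander; origin under its centre
- screws: glass jar with a steel lid, 52 in diameter, 55 high, loose bystander standing on  the cabinet's top; origin under its centre
- glue: yellow glue bottle with an orange tip, 48 in diameter, 130 high, loose bystander; origin under its centre
- mallet: hammer, 200 long, lying on the bench, loose bystander
- mug: blue mug, 72 in diameter, 85 high, loose bystander; origin under its centre

How it is judged:
On the way, in this order (a step that is already met when the one before it is completed fails the run):
1. the battery pack rests in the open drawer, let go (x of battery in the frame of drawer_floor between -0.1 and 0.1 m and y of battery in the frame of drawer_floor between -0.085 and 0.085 m and z of battery in the frame of drawer_floor between -0.01 and 0.045 m and value of joint cabinet_drawer0 above 0.02 m and linear speed of battery below 0.05 m/s and contact force between battery and the fingers below 0.3 N), for 0.2 s.
2. the drawer is shut with the battery pack in it (value of joint cabinet_drawer0 below 0.008 m and x of battery in the frame of drawer_floor above -0.1 m), for 0.2 s.
3. the cap is pressed down at least 2.5 mm, still locked (turned less than 25 degrees) (z of cap in the frame of bottle below 0.1575 m and angle between the x axis of cap and the x axis of bottle, either way round below 0.44 rad), for 0.02 s.
4. the cap has been twisted at least 50 degrees while still on the neck (angle between the x axis of cap and the x axis of bottle, either way round above 0.87 rad and z of cap in the frame of bottle below 0.17 m), for 0.02 s.
At the end, for the whole second after the job is handed in: The cap is held in the fingers 60 to 160 mm above where it sat, within 40 mm of the bottle's axis, tilted less than 17 degrees, still (under 30 mm/s), touching no part of the bottle; the drawer is open less than 8 mm and the battery pack lies inside it (all of step 2 and z of cap in the frame of bottle between 0.22 and 0.32 m and horizontal distance between cap and bottle below 0.04 m and angle between cap's own z axis and vertical below 0.3 rad and linear speed of cap below 0.03 m/s and contact force between cap and the fingers above 1 N and contact force between cap and bottle below 0.1 N and x of battery in the frame of drawer_floor below 0.1 m and y of battery in the frame of drawer_floor between -0.085 and 0.085 m and z of battery in the frame of drawer_floor between -0.01 and 0.045 m); the arm keeps its last pose, push and grip.
It fails at once if a bystander is moved more than 30 mm (distance of any of tape, sander, screws, glue, mallet, mug from where it was at the start of the episode above 0.03 m).
It also fails if it takes over 64 s, if anything falls off the work surface, if the arm or the gripper's body presses on something with over 40 N, if the wrist force passes 120 N, or if a joint passes its speed limit or range.

## Robot

A 7-joint arm with a two-finger parallel gripper is mounted at the origin on the work surface. World frame = base frame: x ahead of the robot, y to its left, z up, the work surface at z = 0. Lengths are in m, angles in rad, forces in N, time in s.
With the tool pointing down it reaches from about 0.4 to 0.875 m from the base axis. Payload 19.3 kg.
Tool frame: the origin (TCP) lies midway between the tips of the shut fingers; the grasp point (between the pads) lies 19 mm behind it; z points along the fingers, y is the line along which they close (so a half turn about z gives the same grasp; the last joint's range is limited). The gripper opens to 85 mm and grips with 20 to 120 N. Pads are 22 mm wide; open, the fingers measure 114 mm over their backs; the gripper's body (76 mm by 85 mm) begins 54 mm behind the grasp point. The pads swing forward as they close: fully open they stand 13 mm farther back than shut.
Start: joints at [-1.309, 0.521, -0.036, 1.599, 0.021, 1.021, -0.113], TCP at [0.204, 0.591, 0.231] pointing down, gripper open.
Joint ranges: [-2.91, 2.91], [-0.3, 2.13], [-1.5, 1.42], [0.17, 2.43], [-1.26, 4.41], [0.16, 1.93], [-2.52, 2.52]. Speed limits (rad/s): [1.89, 1.89, 2.39, 2.39, 3.01, 3.01, 3.01].

## Interface

Orientations are given as [roll, pitch, yaw] about the fixed x, y, z axes, in that order (R = Rz(yaw) Ry(pitch) Rx(roll)).
In Python, from bench import env, viewer gives the robot as it stands (env), with the cameras (viewer).
- The arm moves only by the tool creep_tool, called as name(argument=value, ...) on one line, values as JSON. Schema: {"type":"object","properties":{"increments":{"type":"array","items":{"type":"number"},"minItems":4,"maxItems":32},"aperture":{"type":"number"},"grip_force":{"type":"number"},"only":{"type":"string"},"quiet":{"type":"boolean"},"lines":{"type":"string"}},"required":["increments"],"additionalProperties":false}. increments is one flat list of numbers that holds 1 to 8 rows one after another, with no inner brackets; each row has 4 numbers: dx, dy, dz in m, then a turn about the tool's z in rad; each row shifts and turns the commanded pose from where the row before left it, along the tool's axes as they then stand; what a row does not reach is not made up. A row lasts 1/10 s, in which the tool goes at most 0.05 m and 0.15 rad, less where a joint would pass 70% of its speed; a pose out of reach is approached as far as the arm can. aperture is the finger opening in m, set as the call begins (left out keeps the last). The fingers move at their own pace and stop on an object; grip_force is the grip in N (left out, the last holds). Time passes only in rows, so rows that do not move let the fingers close. The tool returns the time, the measured TCP pose, the force, the opening and the grip force at its end. only (a regular expression) keeps the lines of the reply that match it, lines (a string "A,B") keeps lines A to B, and quiet returns only ok. Input that does not fit is refused with a message, and nothing moves.
- env.state(): the state, without advancing time (a new reading comes with each control period).
- viewer.grab_frame(name): name is "scene" or "top"; returns a dict with "color" (384x512x3 uint8, red, green, blue), "fx", "fy", "cx", "cy" (pixels), "dist_coeffs" ([k1, k2, p1, p2, k3] as OpenCV has them; the pictures are not rectified), "extrinsics" (4x4, takes a point from camera to world coordinates). Camera axes: x right, y up, looking along -z (the intrinsics and any distortion apply to the point x, -y, -z); pixel columns grow to the right and rows downward; lengths in m; the calibration is good to about 2 mm. A picture is of the moment at which its call begins. There is no depth.
- env.sign_off(): hands the job in; it is judged then, once.
The state is a dict: "time_s": time; "joints": joint angles; "joint_velocities": joint speeds; "tau": joint torques, N m; "tool_pos": TCP position; "eef_rot": TCP orientation; "contact_force": force on the tool from outside, world axes, zero at the start; "torque": the same for the moment, N m; "finger_gap": finger opening in m; "grasp_force": force on a finger pad.
Only numpy, scipy, OpenCV 4.12 (cv2) and the standard library are available. Lean on these libraries where they do the work, as an engineer would, in place of code of your own. Each camera call takes 0.05 s, during which the arm holds its last target. There are 200 camera calls.

## Working session

There is one attempt and no reset: what is moved stays moved. The work goes in short steps, Python scripts to look and compute and a tool call to move; the robot and the scene stay as the last step left them, time stands still between calls to the robot, and variables do not carry over. Pictures are saved under pics/ and viewed, at most 10 in all, crops included, and the job is handed in when it is done.

```bash
ls; mkdir -p pics
```

Create h.py:
```python
import cv2,numpy as np
from bench import env, viewer
def grab(n):
    f=viewer.grab_frame(n); np.save(f'pics/{n}.npy',f,allow_pickle=True); return f
def load(n): return np.load(f'pics/{n}.npy',allow_pickle=True).item()
def ray(f,uv):
    K=np.array([[f['fx'],0,f['cx']],[0,f['fy'],f['cy']],[0,0,1.]])
    p=cv2.undistortPoints(np.array(uv,float).reshape(-1,1,2),K,np.array(f['dist_coeffs'],float))[:,0]
    d=np.c_[p[:,0],-p[:,1],-np.ones(len(p))]; E=np.array(f['extrinsics'])
    return E[:3,3],d@E[:3,:3].T
def plane(f,uv,z):
    o,d=ray(f,uv); return o+d*((z-o[2])/d[:,2])[:,None]
def proj(f,P):
    E=np.array(f['extrinsics']);p=(np.array(P,float).reshape(-1,3)-E[:3,3])@E[:3,:3]
    K=np.array([[f['fx'],0,f['cx']],[0,f['fy'],f['cy']],[0,0,1.]])
    return cv2.projectPoints(p*[1,-1,-1],np.zeros(3),np.zeros(3),K,np.array(f['dist_coeffs'],float))[0][:,0]
```

Run:
```python
from h import *
for n in('scene','top'):
    f=grab(n); cv2.imwrite(f'pics/{n}0.png',cv2.resize(f['color'][:,:,::-1],(800,600)))
    print(n,np.round(f['extrinsics'],3).tolist(),f['fx'],f['dist_coeffs'])
print(env.state())
```

```text
bench.py
pics
scene [[0.778, -0.482, 0.404, 1.104], [0.629, 0.592, -0.504, -0.525], [0.003, 0.646, 0.763, 1.052], [0.0, 0.0, 0.0, 1.0]] 401.1867543842092 [-0.07008462  0.          0.          0.          0.        ]
top [[0.013, 0.994, -0.104, 0.449], [-1.0, 0.014, 0.009, 0.112], [0.011, 0.104, 0.995, 1.581], [0.0, 0.0, 0.0, 1.0]] 494.31012713766154 [-0.02295469  0.          0.          0.          0.        ]
{'time_s': 0.1, 'joints': array([-1.30920499,  0.52191628, -0.03629301,  1.59992442,  0.02121847,
        1.02107829, -0.11278528]), 'joint_velocities': array([ 0.00026434, -0.00098838,  0.00165393, -0.00022085, -0.00062862,
       -0.00093062,  0.00054298]), 'tau': array([ 2.89944481e-03, -9.28494000e+01,  1.98385052e+00, -3.70530117e+01,
        1.81447109e-02,  5.53373160e-03,  3.99466956e-05]), 'tool_pos': array([0.20354915, 0.59063126, 0.23081695]), 'eef_rot': array([-3.14065641e+00,  9.69520715e-05,  2.80978443e+00]), 'contact_force': array([-0.46943833, -0.53621885, -0.06753817]), 'torque': array([ 0.00225801,  0.00461677, -0.06301287]), 'grasp_force': 0.0, 'finger_gap': 0.08504208520002084}
```

View pics/scene0.png

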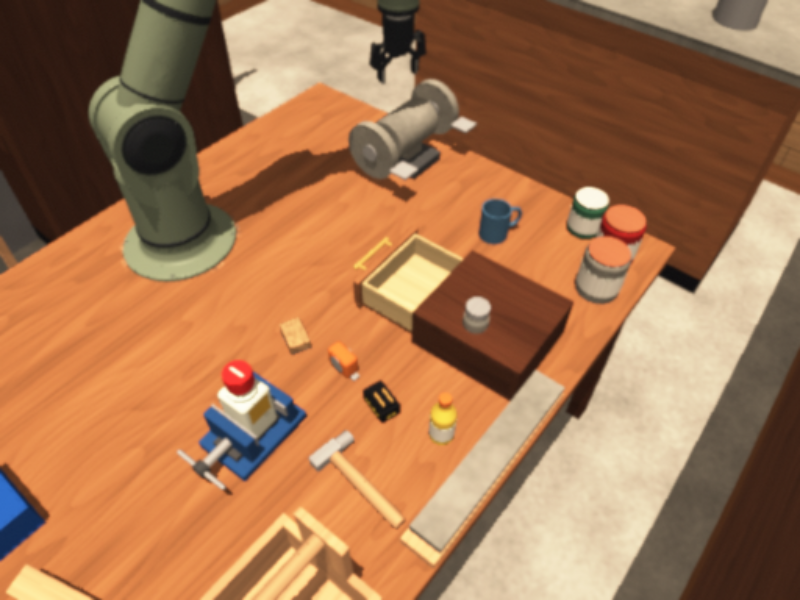

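View pics/top0.png

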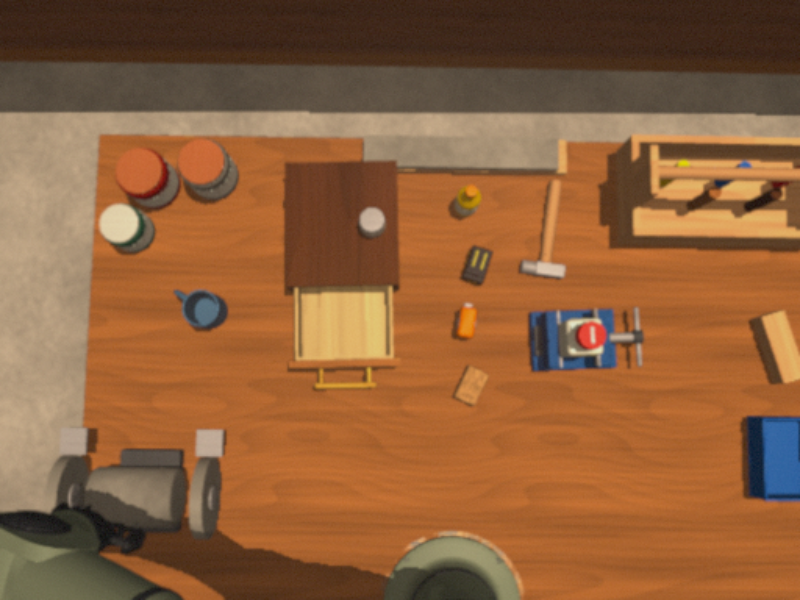

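The scene view shows the battery at (381,400), the cap at (238,377), and the drawer open towards the robot. In the top view (800x600) the battery is at (477,265), the cap at (592,336) with its white bar vertical, the handle bar at (345,385), the front panel at about y=364, and the cabinet front edge at y=288.

Run:
```python
from h import *
s=1.5625
f=load('top'); c=f['color']; g=load('scene')
hsv=cv2.cvtColor(c,cv2.COLOR_RGB2HSV)
def big(m,box):
    x0,y0,x1,y1=[int(v/s) for v in box]; k=np.zeros(m.shape,np.uint8); k[y0:y1,x0:x1]=m[y0:y1,x0:x1]
    cs=cv2.findContours(k,cv2.RETR_EXTERNAL,cv2.CHAIN_APPROX_NONE)[0]; return max(cs,key=cv2.contourArea)
V=hsv[...,2];H=hsv[...,0];S=hsv[...,1]
# battery dark
b=big((V<75).astype(np.uint8)*255,(450,240,505,290)); r=cv2.minAreaRect(b); print('bat rect px',r)
P=plane(f,cv2.boxPoints(r),.034); print(P.round(3).tolist(),P.mean(0).round(4))
e=np.diff(np.r_[P,P[:1]],axis=0); print('edges',np.linalg.norm(e,axis=1).round(3),'ang',np.degrees(np.arctan2(e[:,1],e[:,0])).round(1))
x0,y0,x1,y1=[int(v/s) for v in (455,240,505,290)]
k=np.zeros(V.shape,bool);k[y0:y1,x0:x1]=((H>18)&(H<35)&(V>90))[y0:y1,x0:x1]
yy,xx=np.nonzero(k);print('brass n',len(xx)); Q=plane(f,np.c_[xx,yy],.042);print(Q.mean(0).round(4))
# cap
for n,ff,box in(('top',f,(570,310,615,360)),('scene',g,(215,350,265,400))):
    h=cv2.cvtColor(ff['color'],cv2.COLOR_RGB2HSV)
    red=(((h[...,0]<6)|(h[...,0]>172))&(h[...,1]>150)&(h[...,2]>90)).astype(np.uint8)*255
    q=big(red,box);print(n,'cap',cv2.minEnclosingCircle(q),plane(ff,[cv2.minEnclosingCircle(q)[0]],.192 if n=='top' else .180))
    x0,y0,x1,y1=[int(v/s) for v in box]
    m=np.zeros(h.shape[:2],np.uint8);cv2.drawContours(m,[cv2.convexHull(q)],-1,255,-1)
    w=(m>0)&(h[...,1]<110)&(h[...,2]>120);yy,xx=np.nonzero(w);W=plane(ff,np.c_[xx,yy],.194)[:,:2]
    u,sv,vt=np.linalg.svd(W-W.mean(0));print('bar',len(xx),W.mean(0),np.degrees(np.arctan2(vt[0,1],vt[0,0])))
# handle: brass
h=big(((H>18)&(H<32)&(S>150)&(V>110)).astype(np.uint8)*255,(300,374,390,395));r=cv2.minAreaRect(h);print('handle',r)
P=plane(f,cv2.boxPoints(r),.061+.003);print(P.round(3).tolist(),P.mean(0))
# cabinet corners top z=.1 
P=plane(f,np.array([[286,164],[396,162],[399,290],[285,289]])/s,.1);print('cab',P.round(3).tolist())
cv2.imwrite('pics/crop.png',cv2.resize(np.hstack([c[145:195,280:340],c[85:145,300:360][:50]])[:,:,::-1],None,fx=6,fy=6,interpolation=cv2.INTER_CUBIC))
```

```text
bat rect px ((298.60003662109375, 178.30001831054688), (6.708203315734863, 1.7888542413711548), 26.56505012512207)
[[0.649, -0.015, 0.034], [0.654, -0.017, 0.034], [0.644, -0.036, 0.034], [0.639, -0.034, 0.034]] [ 0.6465 -0.0254  0.034 ]
edges [0.006 0.021 0.006 0.021] ang [ -26.  -116.   153.9   64. ]
brass n 80
[ 0.6862 -0.0493  0.042 ]
top cap ((378.0, 215.0), 9.486932754516602) [[ 0.52535568 -0.23605258  0.192     ]]
bar 28 [ 0.52719615 -0.23810013] -175.81930716317936
scene cap ((151.97264099121094, 241.2263641357422), 10.990921020507812) [[ 0.52993166 -0.23597169  0.18      ]]
bar 27 [ 0.52870806 -0.23452962] 4.436044878422529
handle ((218.0, 246.5), (1.0, 28.0), 90.0)
[[0.431, 0.265, 0.064], [0.432, 0.179, 0.064], [0.429, 0.179, 0.064], [0.428, 0.265, 0.064]] [0.42974183 0.22196398 0.064     ]
cab [[0.859, 0.336, 0.1], [0.867, 0.12, 0.1], [0.614, 0.111, 0.1], [0.613, 0.33, 0.1]]
```

View pics/crop.png

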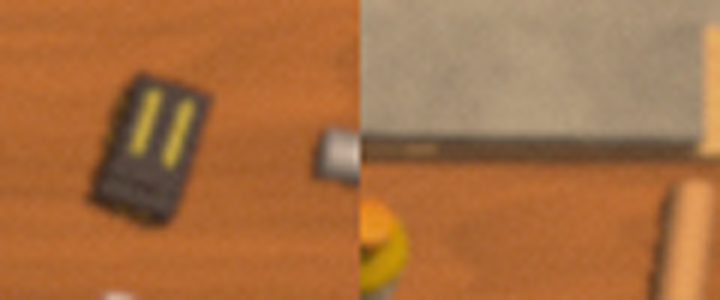

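The crop shows the battery with corners at about (140,72), (212,95), (170,222) and (92,205). The brass contacts run along its long side, and the near lower-left corner shows its side faces.

Run:
```python
from h import *
f=load('top');g=load('scene')
t=lambda a:np.array(a,float)/6+[279.6,144.6]
TR=plane(f,t([[212,95]]),.034)[0];BL=plane(f,t([[92,205]]),.0)[0]
print('diag',TR,BL,(TR+BL)/2,np.linalg.norm((TR-BL)[:2]),'expect .0827')
B=plane(f,t([[155,90],[138,155],[190,100],[172,165]]),.042)
for i in(0,2):
    d=B[i]-B[i+1];print('contact',np.degrees(np.arctan2(d[1],d[0])),np.linalg.norm(d))
hs=np.hypot(.035,.022);d=TR-BL;print('long axis from diag',np.degrees(np.arctan2(d[1],d[0]))+np.degrees(np.arctan2(22,35)))
for nm,ff in(('top',f),('scene',g)):
  hsv=cv2.cvtColor(ff['color'],cv2.COLOR_RGB2HSV);V=hsv[...,2].astype(int);S=hsv[...,1]
  ctr=proj(ff,[[.683,-.047,.02]])[0]; x,y=ctr.astype(int)
  a=(V<125)[y-20:y+20,x-20:x+20].astype(np.uint8); cs=cv2.findContours(cv2.morphologyEx(a,cv2.MORPH_CLOSE,np.ones((5,5))),0,1)[0];k=max(cs,key=cv2.contourArea)
  r=cv2.minAreaRect(k);c=np.array(r[0])+[x-20,y-20];print(nm,ctr,r,c,plane(ff,[c],.02))
# drawer/cabinet scene checks
C=plane(g,np.array([[415,315],[463,252],[572,300],[515,392]])*.64,.1);print('scene guess',C.round(3).tolist())
Q=plane(f,np.array([[289,364],[400,364]])*.64,.078);print('front panel top',Q.round(3).tolist())
# handle scene view ends
print('handle scene',plane(g,np.array([[357,268],[390,240]])*.64,.061).round(3).tolist())
# expected handle box check: bystander positions
for n,p,z in(('sander',(471,386),.026),('tape',(466,321),.05),('glue',(470,192),.12),('mug',(205,309),.08),('jar',(372,220),.155),('hammer',(543,268),.02)):
  print(n,plane(f,[np.array(p)*.64],z)[0].round(3))
```

```text
diag [ 0.70434114 -0.07694981  0.034     ] [ 0.64915227 -0.01658442  0.        ] [ 0.67674671 -0.04676711  0.017     ] 0.08179114627083552 expect .0827
contact -14.281280663238299 0.03572169705515741
contact -15.165459172354653 0.03585558635786182
long axis from diag -15.412690318365264
top [305.02373259 167.60577397] ((19.220184326171875, 22.766056060791016), (15.229437828063965, 24.137222290039062), 16.699243545532227) [304.22018433 169.76605606] [[ 0.6759981  -0.04445589  0.02      ]]
scene [244.2035885  257.39369729] ((19.891891479492188, 19.35135269165039), (24.70321273803711, 16.027679443359375), 53.97262954711914) [243.89189148 256.35135269] [[ 0.67993985 -0.0447948   0.02      ]]
scene guess [[0.639, 0.111, 0.1], [0.611, 0.315, 0.1], [0.861, 0.343, 0.1], [0.888, 0.083, 0.1]]
front panel top [[0.469, 0.322, 0.078], [0.472, 0.107, 0.078]]
handle scene [[0.439, 0.162, 0.061], [0.439, 0.276, 0.061]]
sander [ 0.431 -0.036  0.026]
tape [ 0.56  -0.023  0.05 ]
glue [ 0.804 -0.024  0.12 ]
mug [0.574 0.488 0.08 ]
jar [0.739 0.163 0.155]
hammer [ 0.672 -0.183  0.02 ]
```

Create go.py:
```python
import sys,numpy as np
from bench import env, viewer
from scipy.spatial.transform import Rotation as R
s=env.state();r=R.from_euler('xyz',s['eef_rot'])
print('t',round(s['time_s'],2),'pos',s['tool_pos'].round(4),'rot',s['eef_rot'].round(3),'j',s['joints'].round(2),'F',s['contact_force'].round(1),'gap',round(s['finger_gap'],4),'grip',round(s['grasp_force'],1))
a=[float(v) for v in sys.argv[1:]]
if a: 
    d=r.inv().apply(np.array(a[:3])-s['tool_pos']);print('tool d',d.round(4),'len',np.linalg.norm(d).round(3))
    if len(a)>3: print('turn',round(-((a[3]-s['eef_rot'][2]+np.pi)%(2*np.pi)-np.pi),3))
```

```bash
python3 go.py .677 -.046 .18 2.88
```

```text
t 0.1 pos [0.2035 0.5906 0.2308] rot [-3.141  0.     2.81 ] j [-1.31  0.52 -0.04  1.6   0.02  1.02 -0.11] F [-0.5 -0.5 -0.1] gap 0.085 grip 0.0
tool d [-0.655  -0.4476  0.0513] len 0.795
turn -0.07
```

creep_tool(increments=[-0.04,-0.028,0,0,-0.04,-0.028,0,0,-0.04,-0.028,0,0,-0.04,-0.028,0,0,-0.04,-0.028,0,0,-0.04,-0.028,0,0,-0.04,-0.028,0,0,-0.04,-0.028,0,0], aperture=0.085)

```text
time_s: 0.9
tool_pos: [0.4339, 0.273, 0.2313]
eef_rot: [-3.141, -0.0, 2.81]
contact_force: [0.5, 0.6, -0.6]
finger_gap: 0.0848
grasp_force: 0.0
```

```bash
python3 go.py .677 -.046 .18 2.88
```

```text
t 0.9 pos [0.4339 0.273  0.2313] rot [-3.141 -0.     2.81 ] j [-0.72  0.34  0.05  1.9  -0.02  0.9   0.58] F [ 0.5  0.6 -0.6] gap 0.0848 grip 0.0
tool d [-0.3337 -0.2225  0.0513] len 0.404
turn -0.07
```

creep_tool(increments=[-0.04,-0.0267,0,0,-0.04,-0.0267,0,0,-0.04,-0.0267,0,0,-0.04,-0.0267,0,0,-0.04,-0.0267,0,0,-0.04,-0.0267,0,0,-0.04,-0.0267,0,0,-0.04,-0.0267,0.03,-0.07])

```text
time_s: 1.7
tool_pos: [0.6653, -0.0292, 0.2071]
eef_rot: [3.141, 0.005, 2.879]
contact_force: [0.7, 1.1, -0.4]
finger_gap: 0.0847
grasp_force: 0.0
```

```bash
python3 go.py .677 -.046 .10 2.88
```

```text
t 1.7 pos [ 0.6653 -0.0292  0.2071] rot [3.141 0.005 2.879] j [-0.12  0.61  0.12  1.52 -0.08  1.01  1.33] F [ 0.7  1.1 -0.4] gap 0.0847 grip 0.0
tool d [-0.0152 -0.0133  0.1072] len 0.109
turn -0.001
```

creep_tool(increments=[0,0,0,0,0,0,0,0])

```text
time_s: 1.9
tool_pos: [0.6623, -0.0277, 0.2035]
eef_rot: [-3.141, -0.002, 2.878]
contact_force: [0.4, 0.1, 0.7]
finger_gap: 0.0851
grasp_force: 0.0
```

```bash
python3 go.py .677 -.046 .10 2.88
```

```text
t 1.9 pos [ 0.6623 -0.0277  0.2035] rot [-3.141e+00 -2.000e-03  2.878e+00] j [-0.12  0.62  0.12  1.52 -0.08  1.01  1.32] F [0.4 0.1 0.7] gap 0.0851 grip 0.0
tool d [-0.0192 -0.0137  0.1035] len 0.106
turn -0.002
```

creep_tool(increments=[-0.0192,-0.0137,0,0,0,0,0.035,0,0,0,0.035,0,0,0,0.035,0,0,0,0.035,0,0,0,0.03,0,0,0,0.02,0,0,0,0,0])

```text
time_s: 2.7
tool_pos: [0.676, -0.0433, 0.0128]
eef_rot: [-3.141, -0.004, 2.881]
contact_force: [-1.0, 0.2, 0.2]
finger_gap: 0.0847
grasp_force: 0.0
```

```bash
python3 go.py .677 -.046 .003 2.88
```

```text
t 2.7 pos [ 0.676  -0.0433  0.0128] rot [-3.141 -0.004  2.881] j [-0.08  0.87  0.08  1.57 -0.1   0.7   1.37] F [-1.   0.2  0.2] gap 0.0847 grip 0.0
tool d [-0.0017 -0.0023  0.0098] len 0.01
turn 0.001
```

creep_tool(increments=[-0.001,-0.002,0.009,0,0,0,0,0])

```text
time_s: 2.9
tool_pos: [0.6784, -0.0471, 0.0064]
eef_rot: [3.141, 0.001, 2.88]
contact_force: [0.2, -0.0, -0.4]
finger_gap: 0.0847
grasp_force: 0.0
```

creep_tool(increments=[0,0,0,0,0,0,0,0,0,0,0,0,0,0,0,0,0,0,0,0,0,0,0,0], aperture=0.02, grip_force=40)

```text
time_s: 3.5
tool_pos: [0.6787, -0.0469, 0.0068]
eef_rot: [3.141, 0.001, 2.88]
contact_force: [-2.1, 1.1, 8.9]
finger_gap: 0.0434
grasp_force: 40.6
```

```bash
python3 go.py .677 -.046 .15 2.88
```

```text
t 3.5 pos [ 0.6787 -0.0469  0.0068] rot [3.141e+00 1.000e-03 2.880e+00] j [-0.07  0.88  0.08  1.57 -0.1   0.69  1.37] F [-2.1  1.1  8.9] gap 0.0434 grip 40.6
tool d [ 0.0017  0.0005 -0.1432] len 0.143
turn -0.0
```

creep_tool(increments=[0,0,-0.02,0,0,0,-0.03,0,0,0,-0.035,0,0,0,-0.035,0,0,0,-0.03,0,0,0,-0.02,0,0,0,0,0,0,0,0,0])

```text
time_s: 4.3
tool_pos: [0.6778, -0.0471, 0.1752]
eef_rot: [-3.142, -0.001, 2.88]
contact_force: [-0.4, 0.0, -5.2]
finger_gap: 0.0434
grasp_force: 43.0
```

```bash
python3 go.py .548 .222 .16 3.15
```

Run:
```python
from h import *
f=grab('scene');cv2.imwrite('pics/s1.png',f['color'][100:340,100:420,::-1].repeat(2,0).repeat(2,1))
```

```text
t 4.3 pos [ 0.6778 -0.0471  0.1752] rot [-3.142e+00 -1.000e-03  2.880e+00] j [-0.09  0.67  0.12  1.5  -0.09  0.98  1.36] F [-0.4  0.  -5.2] gap 0.0434 grip 43.0
tool d [0.195  0.2264 0.0153] len 0.299
turn -0.27
```

View pics/s1.png

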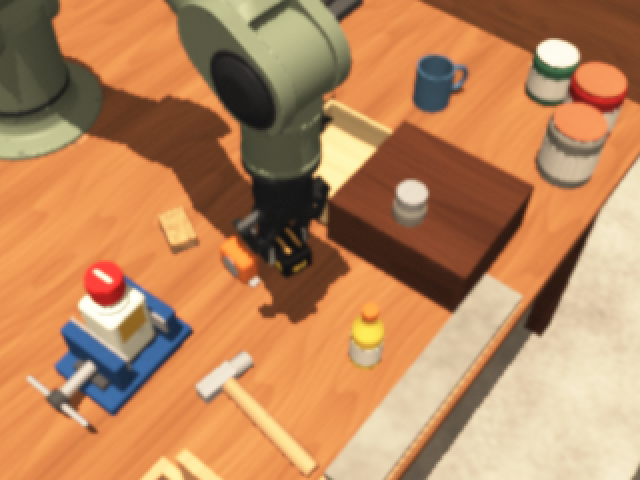

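The battery (at about (290,250)) is held level in the fingers and clear of the tape measure. Moving it over the drawer.

creep_tool(increments=[0.024,0.028,0,0,0.024,0.028,0,0,0.024,0.028,0,0,0.024,0.028,0,0,0.024,0.028,0,0,0.024,0.028,0,0,0.024,0.028,0,0,0.024,0.028,0.015,0])

```text
time_s: 5.15
tool_pos: [0.5501, 0.2201, 0.1607]
eef_rot: [3.141, 0.001, 2.88]
contact_force: [-0.1, 0.1, -4.2]
finger_gap: 0.0435
grasp_force: 43.0
```

creep_tool(increments=[0,0,0,-0.13,0,0,0,-0.14,0,0,0,0,0,0,0,0])

```text
time_s: 5.55
tool_pos: [0.5504, 0.2183, 0.16]
eef_rot: [-3.141, -0.001, -3.138]
contact_force: [0.0, -1.4, -3.4]
finger_gap: 0.0433
grasp_force: 42.9
```

```bash
python3 go.py .548 .222 .03 3.15
```

```text
t 5.55 pos [0.5504 0.2183 0.16  ] rot [-3.141e+00 -1.000e-03 -3.138e+00] j [-0.5   0.55  0.03  1.76 -0.02  0.83  1.11] F [ 0.  -1.4 -3.4] gap 0.0433 grip 42.9
tool d [0.0022 0.0037 0.13  ] len 0.13
turn -0.005
```

Run:
```python
from h import *
f=grab('top');cv2.imwrite('pics/t1.png',cv2.resize(f['color'][80:270,160:360,::-1],None,fx=3,fy=3,interpolation=cv2.INTER_CUBIC))
```

```text
(no output)
```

View pics/t1.png

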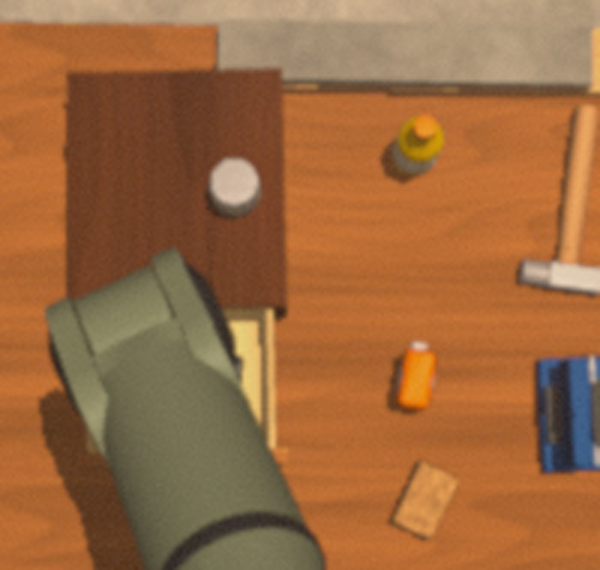

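The wrist hides the drawer in this view, but the tape, jar, glue and sander have not moved. I'll lower the battery to the measured drawer position.

creep_tool(increments=[0.004,0.0037,0.02,0,0,0,0.025,0,0,0,0.025,0,0,0,0.02,0,0,0,0.015,0,0,0,0.01,0,0,0,0,0,0,0,0,0])

```text
time_s: 6.4
tool_pos: [0.547, 0.2226, 0.0463]
eef_rot: [3.141, 0.001, -3.134]
contact_force: [1.2, 0.4, -3.9]
finger_gap: 0.0435
grasp_force: 42.8
```

```bash
python3 go.py .546 .222 .030 3.15
```

```text
t 6.4 pos [0.547  0.2226 0.0463] rot [ 3.141e+00  1.000e-03 -3.134e+00] j [-0.5   0.72  0.02  1.82 -0.02  0.6   1.11] F [ 1.2  0.4 -3.9] gap 0.0435 grip 42.8
tool d [ 0.001  -0.0006  0.0163] len 0.016
turn -0.001
```

creep_tool(increments=[0,0,0.007,0,0,0,0.006,0,0,0,0.003,0,0,0,0,0,0,0,0,0])

```text
time_s: 6.9
tool_pos: [0.5467, 0.2225, 0.0298]
eef_rot: [-3.142, -0.0, -3.134]
contact_force: [-0.9, -0.9, -4.5]
finger_gap: 0.043
grasp_force: 43.0
```

```bash
python3 go.py .546 .222 .030 3.15
```

```text
t 6.9 pos [0.5467 0.2225 0.0298] rot [-3.142 -0.    -3.134] j [-0.5   0.74  0.01  1.82 -0.02  0.58  1.11] F [-0.9 -0.9 -4.5] gap 0.043 grip 43.0
tool d [ 0.0007 -0.0005 -0.0002] len 0.001
turn -0.0
```

creep_tool(increments=[0,0,0.002,0,0,0,0,0])

```text
time_s: 7.1
tool_pos: [0.5478, 0.2226, 0.0288]
eef_rot: [3.141, 0.002, -3.134]
contact_force: [0.9, -2.0, 7.3]
finger_gap: 0.0434
grasp_force: 44.1
```

creep_tool(increments=[0,0,0,0,0,0,0,0,0,0,0,0,0,0,0,0], aperture=0.065)

```text
time_s: 7.5
tool_pos: [0.5466, 0.2225, 0.0278]
eef_rot: [-3.142, -0.0, -3.133]
contact_force: [-0.3, -0.9, -0.1]
finger_gap: 0.0648
grasp_force: 0.0
```

creep_tool(increments=[0,0,-0.01,0,0,0,-0.02,0,0,0,-0.03,0,0,0,-0.035,0,0,0,-0.035,0,0,0,-0.03,0,0,0,0,0])

```text
time_s: 8.2
tool_pos: [0.5483, 0.2232, 0.1926]
eef_rot: [3.139, 0.006, -3.134]
contact_force: [-0.3, 0.0, -0.8]
finger_gap: 0.0652
grasp_force: 0.0
```

```bash
python3 go.py .38 .222 .16 3.15
```

```text
t 8.2 pos [0.5483 0.2232 0.1926] rot [ 3.139  0.006 -3.134] j [-0.51  0.51  0.03  1.74 -0.02  0.89  1.11] F [-0.3  0.  -0.8] gap 0.0652 grip 0.0
tool d [1.685e-01 1.000e-04 3.160e-02] len 0.171
turn -0.001
```

creep_tool(increments=[0.03,0,0,0,0.03,0,0,0,0.03,0,0,0,0.03,0,0,0,0.03,0,0,0,0.02,0,0,0,0,0,0,0], aperture=0, grip_force=30)

```text
time_s: 8.9
tool_pos: [0.3745, 0.221, 0.1881]
eef_rot: [-3.141, -0.001, -3.132]
contact_force: [0.5, 0.2, -0.0]
finger_gap: -0.0001
grasp_force: 0.0
```

```bash
python3 go.py .38 .222 .05 3.15
```

Run:
```python
from h import *
f=grab('scene');cv2.imwrite('pics/s2.png',cv2.resize(f['color'][110:290,200:400,::-1],None,fx=3,fy=3,interpolation=cv2.INTER_CUBIC))
```

```text
t 8.9 pos [0.3745 0.221  0.1881] rot [-3.141e+00 -1.000e-03 -3.132e+00] j [-0.67  0.29  0.    2.12 -0.    0.73  0.91] F [ 0.5  0.2 -0. ] gap -0.0001 grip 0.0
tool d [-0.0056  0.001   0.138 ] len 0.138
turn 0.001
```

View pics/s2.png

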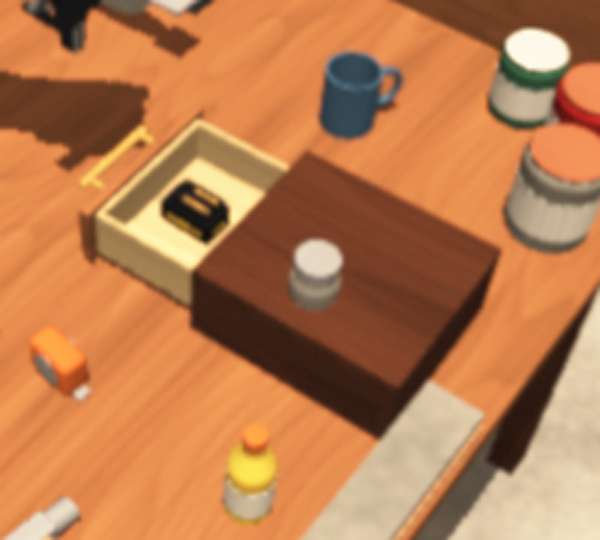

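The battery at (195,210) sits in the drawer and has been let go. Next, down in front of the handle.

creep_tool(increments=[0,0,0.03,0,0,0,0.035,0,0,0,0.035,0,0,0,0.03,0,0,0,0.012,0,0,0,0,0])

```text
time_s: 9.55
tool_pos: [0.3765, 0.2205, 0.0442]
eef_rot: [-3.14, -0.002, -3.134]
contact_force: [0.3, 0.4, 0.2]
finger_gap: -0.0001
grasp_force: 0.0
```

creep_tool(increments=[-0.015,0,0,0,-0.015,0,0,0,-0.015,0,0,0,-0.015,0,0,0,-0.015,0,0,0,-0.015,0,0,0,-0.015,0,0,0,-0.015,0,0,0])

```text
time_s: 10.35
tool_pos: [0.4979, 0.2223, 0.0469]
eef_rot: [3.141, 0.001, -3.134]
contact_force: [-1.6, 0.7, -0.4]
finger_gap: -0.0003
grasp_force: 0.8
```

```bash
python3 go.py .56 .222 .05 3.15
```

```text
t 10.35 pos [0.4979 0.2223 0.0469] rot [ 3.141e+00  1.000e-03 -3.134e+00] j [-0.52  0.67 -0.02  1.94  0.02  0.53  1.03] F [-1.6  0.7 -0.4] gap -0.0003 grip 0.8
tool d [-0.0621 -0.0008 -0.003 ] len 0.062
turn -0.0
```

creep_tool(increments=[-0.012,0,0,0,-0.012,0,0,0,-0.01,0,0,0,-0.008,0,0,0,-0.006,0,0,0,-0.004,0,0,0,0,0,0,0])

```text
time_s: 11.05
tool_pos: [0.549, 0.2224, 0.0458]
eef_rot: [-3.142, 0.0, -3.134]
contact_force: [0.6, 0.3, 0.4]
finger_gap: -0.0005
grasp_force: 0.0
```

creep_tool(increments=[-0.003,0,0,0,-0.003,0,0,0,0,0,0,0])

```text
time_s: 11.35
tool_pos: [0.555, 0.2226, 0.0459]
eef_rot: [3.142, 0.0, -3.134]
contact_force: [-0.2, 0.9, 0.2]
finger_gap: 0.0001
grasp_force: 0.0
```

```bash
python3 go.py
```

```text
t 11.35 pos [0.555  0.2226 0.0459] rot [ 3.142  0.    -3.134] j [-0.47  0.72 -0.02  1.8   0.02  0.62  1.08] F [-0.2  0.9  0.2] gap 0.0001 grip 0.0
```

creep_tool(increments=[-0.003,0,0,0,-0.003,0,0,0,0,0,0,0])

```text
time_s: 11.65
tool_pos: [0.558, 0.2227, 0.0454]
eef_rot: [-3.14, -0.005, -3.133]
contact_force: [-17.7, -0.4, 9.8]
finger_gap: -0.0001
grasp_force: 8.7
```

creep_tool(increments=[-0.003,0,0,0,-0.003,0,0,0,0,0,0,0])

```text
time_s: 11.95
tool_pos: [0.5584, 0.2226, 0.045]
eef_rot: [-3.138, -0.016, -3.131]
contact_force: [-55.3, -3.6, 38.6]
finger_gap: -0.0004
grasp_force: 27.8
```

```bash
python3 go.py
```

```text
t 11.95 pos [0.5584 0.2226 0.045 ] rot [-3.138 -0.016 -3.131] j [-0.46  0.74 -0.02  1.77  0.02  0.65  1.09] F [-55.3  -3.6  38.6] gap -0.0004 grip 27.8
```

creep_tool(increments=[0.008,0,0,0,0.015,0,0,0,0.03,0,0,0,0.02,0,-0.03,0,0,0,-0.05,0,0,0,-0.05,0,0,0,-0.05,0,0,0,-0.05,0])

```text
time_s: 12.75
tool_pos: [0.4935, 0.2219, 0.2784]
eef_rot: [3.141, 0.001, -3.133]
contact_force: [0.6, 0.2, 0.0]
finger_gap: -0.0004
grasp_force: 0.0
```

```bash
python3 go.py .5275 -.236 .27
```

Run:
```python
from h import *
f=grab('scene');cv2.imwrite('pics/s3.png',cv2.resize(f['color'][110:290,200:400,::-1],None,fx=3,fy=3,interpolation=cv2.INTER_CUBIC))
```

```text
t 12.75 pos [0.4935 0.2219 0.2784] rot [ 3.141e+00  1.000e-03 -3.133e+00] j [-0.52  0.34 -0.01  1.77  0.    1.04  1.04] F [0.6 0.2 0. ] gap -0.0004 grip 0.0
tool d [-0.0303 -0.4581  0.0083] len 0.459
```

View pics/s3.png

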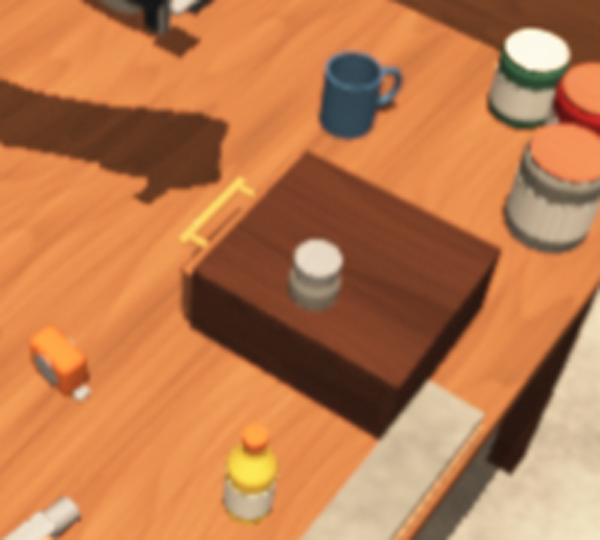

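The drawer is shut: its front panel at (190,280) is flush with the cabinet, and the jar has not moved. Moving over the cap with the fingers open.

creep_tool(increments=[-0.004,-0.05,0,0.1,0,-0.05,0,0,0,-0.05,0,0,0,-0.05,0,0,0,-0.05,0,0,0,-0.05,0,0,0,-0.05,0,0,0,-0.05,0,0], aperture=0.085)

```text
time_s: 13.6
tool_pos: [0.4655, -0.1784, 0.2762]
eef_rot: [-3.141, 0.001, 3.05]
contact_force: [1.8, 0.1, -1.1]
finger_gap: 0.0847
grasp_force: 0.0
```

creep_tool(increments=[0,0,0,0.15,0,0,0,0.15,0,0,0,0.15,0,0,0,0.15,0,0,0,0.15,0,0,0,0.15,0,0,0,0.15,0,0,0,0.15])

```text
time_s: 14.4
tool_pos: [0.4661, -0.1764, 0.2759]
eef_rot: [3.141, 0.0, 1.844]
contact_force: [0.5, 0.0, -0.7]
finger_gap: 0.085
grasp_force: 0.0
```

creep_tool(increments=[0,0,0,0.15,0,0,0,0.15,0,0,0,0.15,0,0,0,0.15,0,0,0,0.15,0,0,0,0.15,0,0,0,0.15,0,0,0,0])

```text
time_s: 15.2
tool_pos: [0.4661, -0.1762, 0.2759]
eef_rot: [3.141, 0.0, 0.797]
contact_force: [-1.2, 0.0, 0.3]
finger_gap: 0.0853
grasp_force: 0.0
```

```bash
python3 go.py .5275 -.236 .25
```

```text
t 15.2 pos [ 0.4661 -0.1762  0.2759] rot [3.141 0.    0.797] j [-0.28  0.32  0.66  1.9  -0.23  1.   -0.29] F [-1.2  0.   0.3] gap 0.0853 grip 0.0
tool d [0.0001 0.0857 0.0259] len 0.09
```

creep_tool(increments=[0,0.03,0,0,0,0.03,0,0,0,0.0257,0,0,0,0,0.025,0,0,0,0,0,0,0,0,0])

```text
time_s: 15.8
tool_pos: [0.527, -0.2359, 0.2511]
eef_rot: [-3.141, 0.0, 0.802]
contact_force: [-0.3, -0.3, 1.5]
finger_gap: 0.0847
grasp_force: 0.0
```

```bash
python3 go.py .528 -.236 .158
```

```text
t 15.8 pos [ 0.527  -0.2359  0.2511] rot [-3.141  0.     0.802] j [-0.11  0.49  0.62  1.73 -0.33  1.03 -0.14] F [-0.3 -0.3  1.5] gap 0.0847 grip 0.0
tool d [0.0006 0.0008 0.0931] len 0.093
```

creep_tool(increments=[0,0.001,0.025,0,0,0,0.025,0,0,0,0.02,0,0,0,0.015,0,0,0,0.008,0,0,0,0,0,0,0,0,0])

```text
time_s: 16.5
tool_pos: [0.5285, -0.2368, 0.1587]
eef_rot: [3.141, -0.0, 0.8]
contact_force: [0.2, -0.3, 0.7]
finger_gap: 0.085
grasp_force: 0.0
```

creep_tool(increments=[0,0,0,0,0,0,0,0,0,0,0,0,0,0,0,0,0,0,0,0], aperture=0.03, grip_force=35)

```text
time_s: 17.0
tool_pos: [0.5284, -0.2368, 0.1583]
eef_rot: [3.141, -0.0, 0.8]
contact_force: [0.1, 0.8, 5.0]
finger_gap: 0.049
grasp_force: 36.3
```

```bash
python3 go.py .528 -.236 .158
```

```text
t 17.0 pos [ 0.5284 -0.2368  0.1583] rot [ 3.141 -0.     0.8  ] j [-0.06  0.6   0.55  1.81 -0.41  0.84 -0.08] F [0.1 0.8 5. ] gap 0.049 grip 36.3
tool d [ 0.0003 -0.0009  0.0003] len 0.001
```

creep_tool(increments=[0,0,0.002,0,0,0,0.002,0,0,0,0.002,0,0,0,0.0005,0,0,0,0,0,0,0,0,0], grip_force=60)

```text
time_s: 17.6
tool_pos: [0.5284, -0.2368, 0.152]
eef_rot: [3.141, -0.001, 0.8]
contact_force: [-1.5, 1.6, 9.5]
finger_gap: 0.0489
grasp_force: 61.2
```

```bash
python3 go.py .528 -.236 .158
```

```text
t 17.6 pos [ 0.5284 -0.2368  0.152 ] rot [ 3.141e+00 -1.000e-03  8.000e-01] j [-0.06  0.61  0.55  1.82 -0.42  0.83 -0.07] F [-1.5  1.6  9.5] gap 0.0489 grip 61.2
tool d [ 0.0003 -0.0009 -0.006 ] len 0.006
```

creep_tool(increments=[0,0,0,-0.1,0,0,0,-0.1,0,0,0,-0.1,0,0,0,-0.1,0,0,0,-0.1,0,0,0,-0.1,0,0,0,-0.1,0,0,0,0])

```text
time_s: 18.4
tool_pos: [0.5289, -0.2373, 0.1523]
eef_rot: [3.139, 0.001, 1.503]
contact_force: [2.2, -0.2, 8.2]
finger_gap: 0.049
grasp_force: 61.2
```

```bash
python3 go.py
```

```text
t 18.4 pos [ 0.5289 -0.2373  0.1523] rot [3.139e+00 1.000e-03 1.503e+00] j [ 0.07  0.57  0.35  1.81 -0.27  0.8   0.49] F [ 2.2 -0.2  8.2] gap 0.049 grip 61.2
```

creep_tool(increments=[0,0,0,-0.12,0,0,0,-0.12,0,0,0,-0.12,0,0,0,-0.12,0,0,0,-0.12,0,0,0,-0.12,0,0,0,-0.12,0,0,0,0])

```text
time_s: 19.2
tool_pos: [0.5299, -0.2373, 0.1527]
eef_rot: [3.139, 0.004, 2.344]
contact_force: [5.7, -0.6, 9.2]
finger_gap: 0.049
grasp_force: 61.4
```

```bash
python3 go.py
```

```text
t 19.2 pos [ 0.5299 -0.2373  0.1527] rot [3.139 0.004 2.344] j [ 0.23  0.55  0.13  1.8  -0.09  0.79  1.18] F [ 5.7 -0.6  9.2] gap 0.049 grip 61.4
```

Run:
```python
from h import *
f=grab('scene');x,y=proj(f,[[.528,-.236,.18]])[0].astype(int);cv2.imwrite('pics/s4.png',cv2.resize(f['color'][y-40:y+40,x-50:x+50,::-1],None,fx=6,fy=6,interpolation=cv2.INTER_CUBIC))
```

```text
(no output)
```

View pics/s4.png

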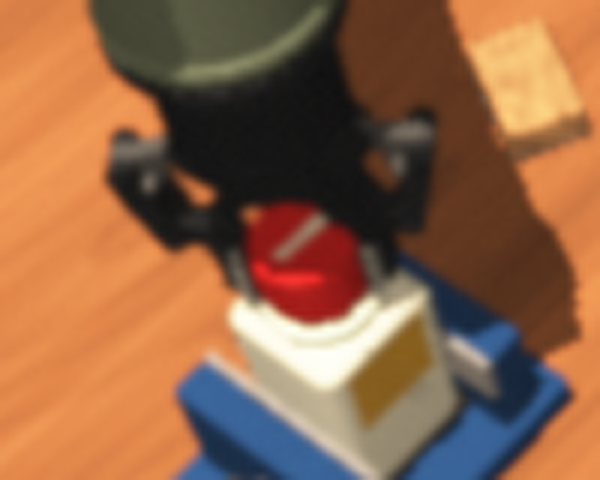

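The bar, at (300,238), now points up to the right; it started down to the right. The cap has turned about 88° with the fingers still square on it, so I'll lift.

creep_tool(increments=[0,0,-0.007,0,0,0,-0.01,0,0,0,-0.015,0,0,0,-0.02,0,0,0,-0.02,0,0,0,-0.02,0,0,0,-0.012,0,0,0,0,0])

```text
time_s: 20.05
tool_pos: [0.5286, -0.2369, 0.2566]
eef_rot: [3.141, 0.002, 2.34]
contact_force: [1.3, 0.5, -0.1]
finger_gap: 0.0487
grasp_force: 64.5
```

creep_tool(increments=[0,0,0,0,0,0,0,0,0,0,0,0,0,0,0,0])

```text
time_s: 20.45
tool_pos: [0.528, -0.2366, 0.2548]
eef_rot: [-3.141, -0.001, 2.34]
contact_force: [0.2, -0.6, -0.5]
finger_gap: 0.0489
grasp_force: 64.5
```

```bash
python3 go.py .528 -.236 .258
```

Run:
```python
from h import *
f=grab('scene');x,y=proj(f,[[.528,-.236,.22]])[0].astype(int);cv2.imwrite('pics/s5.png',cv2.resize(f['color'][y-60:y+60,x-70:x+70,::-1],None,fx=4,fy=4,interpolation=cv2.INTER_CUBIC))
```

```text
t 20.45 pos [ 0.528  -0.2366  0.2548] rot [-3.141e+00 -1.000e-03  2.340e+00] j [ 0.21  0.43  0.15  1.71 -0.07  1.02  1.15] F [ 0.2 -0.6 -0.5] gap 0.0489 grip 64.5
tool d [ 0.0004  0.0005 -0.0032] len 0.003
```

View pics/s5.png

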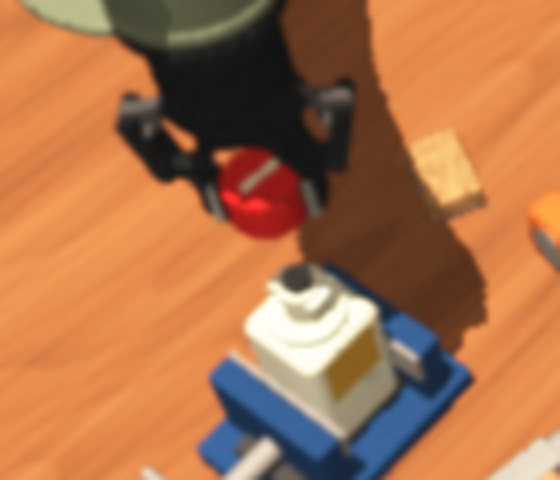

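The cap, at (262,190), is held level above the open neck at (298,280), about 97 mm up.

```bash
python3 -c "
from bench import env, viewer
print(env.sign_off())"
```

```text
the job is handed in; nothing more can be done
None
```

I handed the job in at about 20 s of the 64 s. The battery pack is in the shut drawer, the cap is twisted off and held level about 97 mm above where it sat, and the bystanders in view had not moved. The hand-in returned no verdict, so whether it passed is not confirmed.

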